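# Pump up the stone clamp and hold its key valve open

## Robot

A 7-joint arm with a two-finger parallel gripper is mounted at the origin on a cart in front of the work surface, level with it; the furniture and walls round the work are solid. World frame = base frame: x ahead of the robot, y to its left, z up, the work surface at z = 0. Lengths are in m, angles in rad, forces in N, time in s.
With the tool pointing down it reaches from about 0.4 to 0.875 m from the base axis. Payload 19.3 kg.
Tool frame: the origin (TCP) lies midway between the tips of the shut fingers; the grasp point (between the pads) lies 19 mm behind it (arm.pinch_z is the distance from the TCP to the grasp point, in m); z points along the fingers, y is the line along which they close (so a half turn about z gives the same grasp; the last joint's range is limited). The gripper opens to 85 mm and grips with 20 to 120 N. Pads are 22 mm wide; open, the fingers measure 114 mm over their backs; the gripper's body (76 mm by 85 mm) begins 54 mm behind the grasp point. The pads swing forward as they close: fully open they stand 13 mm farther back than shut.
Start: joints at [-1.29, 0.521, -0.036, 1.599, 0.021, 1.021, -0.113], TCP at [0.215, 0.587, 0.231] pointing down, gripper open.
Joint ranges: [-2.91, 2.91], [-0.3, 2.13], [-1.5, 1.42], [0.17, 2.43], [-1.26, 4.41], [0.16, 1.93], [-2.52, 2.52]. Speed limits (rad/s): [1.89, 1.89, 2.39, 2.39, 3.01, 3.01, 3.01].

## Interface

Orientations are given as a unit quaternion [x, y, z, w].
In Python, from workcell import arm, capture, get_calibration gives the robot as it stands.
- The arm moves only by the shell command python3 -m pendant 'ROWS' [FORCE]. ROWS is JSON, a list of rows, each a list of 7 numbers: the turn, a rotation vector about the tool's x, y, z in rad, then the shift along the tool's x, y, z in cm, then the closure, from -1 (fully open) to 1 (shut), so that 0 is half open. In form: [[ax, ay, az, tx, ty, tz, claw], ...]. A call has 1 to 10 rows; each row is the pose to reach, as a shift and turn from the pose commanded when the call began, along the tool's axes at that moment; what a row does not reach only later rows make up. A row lasts 1/12 s, in which the tool goes at most 41.7 mm and 7.16 degrees, less where a joint would pass 70% of its speed; a pose out of reach is approached as far as the arm can. A call with a gripper value outside its range is refused whole. The fingers move at their own pace and stop on an object; FORCE is the grip in N (left out, the last holds). Time passes only in rows, so rows that repeat a pose let the fingers close. It gives the time, the measured TCP pose, the force, the opening and the grip force at its end, in the units of the state.
- arm.state(): the state, without advancing time (a new reading comes with each control period).
- capture(name): name is "scene" or "top"; returns the picture (400x640x3 uint8, red, green, blue); there is no depth.
- get_calibration(name): a dict with "fx", "fy", "cx", "cy" (pixels), "rvec" (rotation vector, rad) and "tvec" (3), from world to camera coordinates, as OpenCV has them. Camera axes: x right, y down, z forward; pixel columns grow to the right and rows downward; lengths in m; the calibration is good to about 2 mm. A picture is of the moment at which its call begins. get_calibration takes no time and is no camera call.
- arm.hand_in(): hands the job in; it is judged then, once.
The state is a dict: "t": time; "qpos": joint angles; "joint_velocities": joint speeds; "effort": joint torques, N m; "tcp_pos": TCP position; "tool_rot": TCP orientation; "force": force on the tool from outside, world axes, zero at the start; "wrist_torque": the same for the moment, N m; "opening": opening from 0.0 (shut) to 1.0 (fully open); "gripper_force": force on a finger pad.
Only numpy, scipy, OpenCV 4.12 (cv2) and the standard library are available. Lean on these libraries where they do the work, as an engineer would, in place of code of your own. Each camera call takes 0.05 s, during which the arm holds its last target. There are 200 camera calls.

## Task

Close the stone clamp: pump its lever three full strokes, each down to the stop and all the way back up. Then take the key out of its wooden stand, push it fully home into the lock on the clamp (jiggle it if the pins stick), and turn it clockwise about a quarter until it stops. The valve springs back, so finish while still gripping the key and holding it turned, and leave the loose things round about where they are.

Things in the scene. Friction and masses are not known exactly. Their poses are not given: they have to be found in the camera images.
- lever_grip (a point): Centre of the black rubber T-grip (level bar, 90 mm long along this y, 22 mm thick) at the free end of the pump lever, pressed down from above. 137 mm above the table when raised, 48 mm at the stop (moving 9 mm away from the hinge meanwhile). The lever's hinge is 180 mm away towards this +x, at the back of the clamp.
- pump_lever (a joint): Angle of the pump lever (a 14 mm steel rod): 0 raised, 0.5 rad down on its stop. A spring brings it back up by itself when the push is taken away (push at the grip: about 2 N at the top, 9 N at the stop).
- key_bow (a point): Centre of the bow (flat grip) of the steel key: plate 30 mm wide (x), 9 mm thick (y), 40 mm high (z), with a dark round spot near its top. Below it (-z) is the blade, 14 (x) x 5 (y) mm, 34 mm long, rounded lower edge. Same either way round. The key starts upright, blade down, in its stand, the bow wholly above it.
- key_shoulder (a point): Centre of the key's shoulder (lower face of the bow, 20 mm below the bow's centre, on the key's axis); axes as the bow's. It lies on the lock's mouth when the key is fully home.
- valve_key: The key as a whole, about 50 g; its origin and axes are those of the shoulder point.
- key_stand: Wooden block 56 x 56 x 44 mm, fixed to the table, to the right of the clamp, with a slot in its top (along x) in which the key stands loosely; origin at the centre of its underside. Lift the key straight up by 36 mm or more to free it.
- lock_mouth (a point): Centre of the keyway's mouth in the brass plug, on top of the 62 mm square grey housing at the right end of the clamp, 75 mm above the table; z up. Upright keyway 16 (x) x 7 (y) mm, 42 mm deep, 4 mm bevel at the mouth; axes turn with the plug. Sticky sprung pins cross it 13 and 23 mm down: it takes a firm push (up to 15 N).
- lock_plug (a joint): Turn of the lock's plug: 0 at rest (key goes in), growing clockwise as seen from above, stop at 1.42 rad. A spring (0.03 N m at rest, 0.12 at the stop) turns it back when the key is let go. The blade has about 0.13 rad of play, so the key turns about 1.55 rad. It drives the clamp's ram against the stone.
- clamp_unit: Hand-pumped stone clamp, fixed to the table: dark steel base 160 (x) x 300 (y) x 12 mm, origin at the centre of its underside; -x side faces the robot, lever at the left (+y) end, lock at the right (-y) end, a small stone between jaws in the middle (nothing there above 60 mm).
- packing_tape: Bystander: roll of brown tape, lying, 98 mm across, 24 mm high; origin at its underside.
- thumbnail_box: Bystander: clear little specimen box, 38 x 38 x 35 mm; origin at its underside.
- fluorite_cubes: Bystander: small dark green crystal, 33 x 49 x 35 mm; origin at its underside.
- barite_rose_small: Bystander: brownish crystal rose, 49 x 70 x 34 mm; origin at its underside.
- calculator: Bystander: flat calculator, 120 x 72 x 16 mm; origin at its underside.
Not all that is in view belongs to the job. Leave any orange look-alike of the valve_key alone.

How it is judged:
On the way, in this order (a step that is already met when the one before it is completed fails the run):
1. pump lever pressed down to its stop, first stroke (at least 0.42 of its 0.5 rad) (value of joint pump_lever above 0.42 rad), for 0.05 s.
2. pump lever back up, first stroke (within 0.08 rad of the top) (value of joint pump_lever below 0.08 rad), for 0.05 s.
3. pump lever pressed down to its stop, second stroke (at least 0.42 of its 0.5 rad) (value of joint pump_lever above 0.42 rad), for 0.05 s.
4. pump lever back up, second stroke (within 0.08 rad of the top) (value of joint pump_lever below 0.08 rad), for 0.05 s.
5. pump lever pressed down to its stop, third stroke (at least 0.42 of its 0.5 rad) (value of joint pump_lever above 0.42 rad), for 0.05 s.
6. pump lever back up, third stroke (within 0.08 rad of the top) (value of joint pump_lever below 0.08 rad), for 0.05 s.
7. key fully home in the lock (shoulder within 5 mm of the mouth) (z of key_shoulder in the frame of lock_mouth below 0.005 m and horizontal distance between key_shoulder and lock_mouth below 0.004 m and angle between key_shoulder's own z axis and vertical below 0.15 rad), for 0.1 s.
8. key turned about a quarter clockwise (at least 1.2 rad), still gripped (all of step 7 and value of joint lock_plug above 1.2 rad and contact force between the fingers and valve_key above 2 N), for 0.2 s.
At the end, for the whole second after the job is handed in: The key is fully home (shoulder within 5 mm of the mouth's height, 4 mm sideways, within 0.15 rad of upright), turned at least 1.2 rad clockwise and still gripped by the fingers (over 2 N), and the pump lever is back up (within 0.08 rad) (all of step 8 and value of joint pump_lever below 0.08 rad); the arm keeps its last pose, push and grip.
It fails at once if packing tape pushed more than 30 mm (distance of packing_tape from where it was at the start of the episode above 0.03 m).
It fails at once if thumbnail box pushed more than 30 mm (distance of thumbnail_box from where it was at the start of the episode above 0.03 m).
It fails at once if fluorite cubes pushed more than 30 mm (distance of fluorite_cubes from where it was at the start of the episode above 0.03 m).
It fails at once if barite rose small pushed more than 30 mm (distance of barite_rose_small from where it was at the start of the episode above 0.03 m).
It fails at once if calculator pushed more than 30 mm (distance of calculator from where it was at the start of the episode above 0.03 m).
It also fails if it takes over 72 s, if anything falls off the work surface, if the arm or the gripper's body presses on something with over 40 N, if the wrist force passes 120 N, or if a joint passes its speed limit or range.

## Working session

There is one attempt and no reset: what is moved stays moved. The work goes in short steps, Python scripts to look and compute and a shell command to move; the robot and the scene stay as the last step left them, time stands still between calls to the robot, and variables do not carry over. Pictures are saved under pics/ and viewed, at most 10 in all, crops included, and the job is handed in when it is done.

```bash
mkdir -p pics
python3 - <<'E'
from workcell import arm,capture,get_calibration
import cv2
for n in("scene","top"):
    cv2.imwrite(f"pics/{n}0.png",cv2.cvtColor(capture(n),cv2.COLOR_RGB2BGR)); print(get_calibration(n))
print(arm.state(),arm.pinch_z)
E
```

```text
{'fx': 474.64669763488007, 'fy': 474.64669763488007, 'cx': 324.087301973078, 'cy': 203.6665401229371, 'rvec': array([ 2.23879011, -0.52386011,  0.26814487]), 'tvec': array([-0.49060213,  0.23673716,  1.15516151])}
{'fx': 448.78555176346674, 'fy': 448.78555176346674, 'cx': 315.2873041340287, 'cy': 195.6821301626272, 'rvec': array([ 2.14091816, -2.1463778 ,  0.14779601]), 'tvec': array([-0.0102218 ,  0.53207905,  1.49263537])}
{'t': 0.1, 'qpos': array([-1.29018656,  0.52195677, -0.03630011,  1.59992174,  0.02121758,
        1.02106688, -0.11279555]), 'joint_velocities': array([-0.00047075, -0.00063486,  0.00020525, -0.00137883, -0.00036891,
       -0.00079076, -0.00057338]), 'effort': array([ 3.61090708e-03, -9.28478909e+01,  1.98439747e+00, -3.70527613e+01,
        1.82509498e-02,  5.41330766e-03, -4.29399347e-05]), 'tcp_pos': array([0.2147406 , 0.58665641, 0.23079259]), 'tool_rot': array([ 1.74517412e-01,  9.84653969e-01, -4.82293403e-04, -3.77698036e-05]), 'force': array([-0.47513832, -0.02056302, -0.84631802]), 'wrist_torque': array([ 0.02547683, -0.00846003,  0.04250741]), 'gripper_force': 0.0, 'opening': 1.0039514153806846} 0.0187
```

View pics/scene0.png

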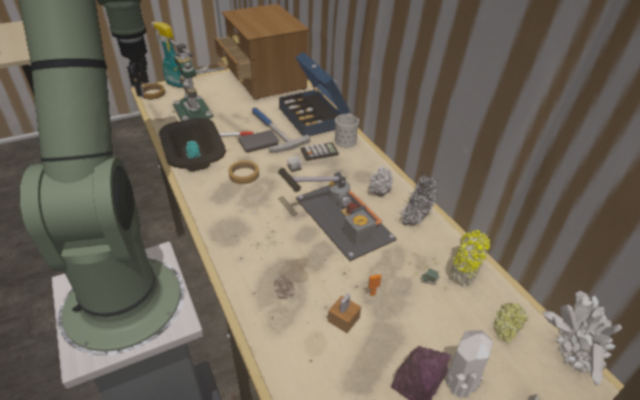

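View pics/top0.png

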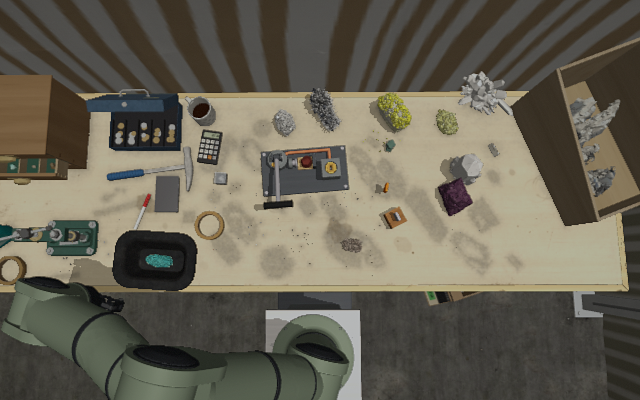

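The scene view shows the stand with the key at about (345,312), the clamp at (345,220) and the lever grip at (289,179). The top view shows the grip at (278,206), the lock at (330,169) and the stand at (394,218). I'll zoom in on both.

```bash
cat > h.py <<'E'
import numpy as np,cv2
from workcell import arm,capture,get_calibration
def ray(n,uv):
    c=get_calibration(n);R=cv2.Rodrigues(c["rvec"])[0]
    d=R.T@np.array([(uv[0]-c["cx"])/c["fx"],(uv[1]-c["cy"])/c["fy"],1]);return -R.T@c["tvec"],d
def plane(n,uv,z):
    o,d=ray(n,uv);return o+d*(z-o[2])/d[2]
def two(a,b):
    (o,d),(p,e)=ray("top",a),ray("scene",b)
    s=np.linalg.lstsq(np.c_[d,-e],p-o,rcond=None)[0];x,y=o+d*s[0],p+e*s[1];return (x+y)/2,np.linalg.norm(x-y)
def proj(n,p):
    c=get_calibration(n);K=np.array([[c["fx"],0,c["cx"]],[0,c["fy"],c["cy"]],[0,0,1]])
    return cv2.projectPoints(np.array(p,float).reshape(-1,1,3),c["rvec"],c["tvec"],K,None)[0].reshape(-1,2)
def crop(n,f,x,y,w,h,k,im=None):
    im=cv2.cvtColor(capture(n),cv2.COLOR_RGB2BGR) if im is None else im
    return cv2.resize(im[y:y+h,x:x+w],None,fx=k,fy=k,interpolation=cv2.INTER_CUBIC)
E
python3 - <<'E'
from h import *
t=cv2.imread("pics/top0.png");s=cv2.imread("pics/scene0.png")
cv2.imwrite("pics/topc.png",crop("top",0,255,140,160,95,5,t))
cv2.imwrite("pics/scenec.png",crop("scene",0,270,160,130,180,6,s)[:,:])
a=crop("",0,270,160,130,100,6,s);b=crop("",0,315,260,90,80,6,s)
cv2.imwrite("pics/scenec.png",cv2.resize(np.vstack([a[:,:780]]),None,fx=1,fy=1))
E
```

```text
(no output)
```

View pics/topc.png

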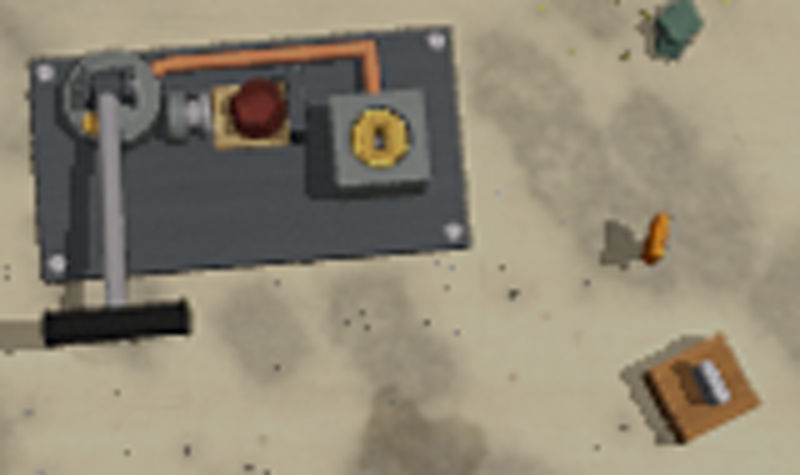

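View pics/scenec.png

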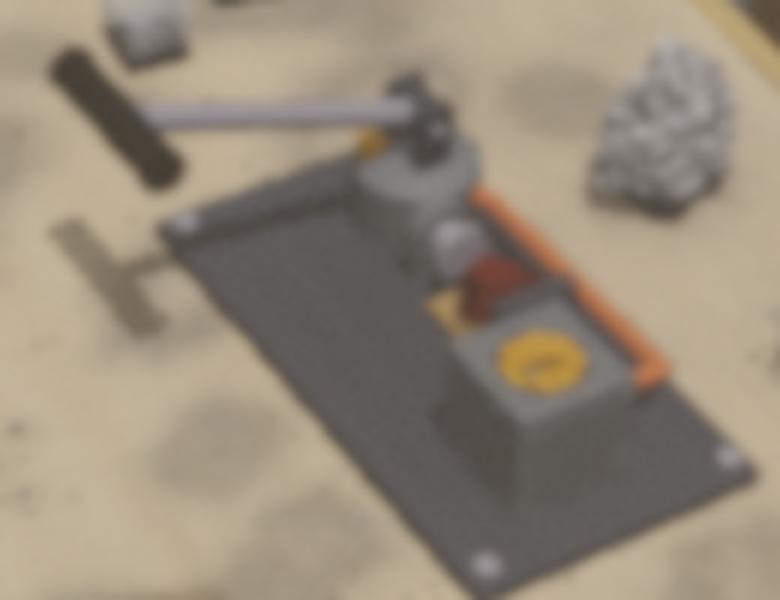

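The top crop shows the plug at about (381,137), grip bar ends at (45,328) and (188,317), base corners at (30,60), (450,28), (470,247) and (45,283), and the key's bow at (712,382) in a stand turned about 30°. The orange decoy is at (656,238). Next I'll get metric positions from colour masks.

Run:
```python
from h import *
t=cv2.imread("pics/top0.png");s=cv2.imread("pics/scene0.png")
def cent(im,m,box,name):
    x,y,w,h=box;k=np.zeros(m.shape,np.uint8);k[y:y+h,x:x+w]=m[y:y+h,x:x+w]
    n,l,st,c=cv2.connectedComponentsWithStats(k);i=1+np.argmax(st[1:,4])
    pts=np.argwhere(l==i)[:,::-1].astype(np.float32);r=cv2.minAreaRect(pts)
    print(name,st[i,4],c[i].round(2),[np.round(v,1) for v in r]);return c[i],cv2.boxPoints(r)
H=lambda im:cv2.cvtColor(im,cv2.COLOR_BGR2HSV)
ht,hs=H(t),H(s)
yt=cv2.inRange(ht,(18,110,110),(32,255,255));ys=cv2.inRange(hs,(15,120,110),(32,255,255))
a,_=cent(t,yt,(320,155,24,25),"plug t");b,_=cent(s,ys,(345,208,30,25),"plug s")
print("lock",plane("top",a,.075),plane("scene",b,.075),two(a,b))
dk=cv2.inRange(ht,(0,0,0),(180,255,45));ds=cv2.inRange(hs,(0,0,0),(180,255,65))
a,bx=cent(t,dk,(258,198,40,14),"grip t");b,_=cent(s,ds,(275,165,28,30),"grip s")
print("grip",plane("top",a,.145),plane("scene",b,.137),two(a,b))
c=np.array([[30,60],[450,28],[470,247],[45,283]])
P=np.array([plane("top",[255+(u+.5)/5-.5,140+(v+.5)/5-.5],.012) for u,v in c]);print("base",P.round(4),P.mean(0))
e=[P[0]-P[3],P[1]-P[2],];print([np.degrees(np.arctan2(v[1],v[0])) for v in e],[np.degrees(np.arctan2(-v[0],v[1])) for v in (P[0]-P[1],P[3]-P[2])],[np.linalg.norm(v) for v in e+[P[0]-P[1]]])
# key: grey light
kt=cv2.inRange(ht,(0,0,120),(180,60,255));
a,bx=cent(t,kt,(388,208,18,20),"key t")
print("bowtop",plane("top",a,.084),[plane("top",q,.084).round(4) for q in bx])
wd=cv2.inRange(ht,(5,110,60),(18,255,255));w,bw=cent(t,wd,(380,203,32,30),"stand")
Q=[plane("top",q,.044) for q in bw];print([q.round(4) for q in Q],np.mean(Q,0),np.degrees(np.arctan2(*(Q[1]-Q[0])[1::-1])))
t2=crop("",0,380,203,32,30,12,t);s2=crop("",0,320,285,50,50,8,s);t2=cv2.copyMakeBorder(t2,0,400-t2.shape[0],0,0,0)
cv2.imwrite("pics/key.png",np.hstack([t2,s2]))
```

```text
plug t 89 [330.36 167.24] [array([330. , 167.5]), array([11., 10.]), np.float64(90.0)]
plug s 101 [359.96 219.96] [array([359.5, 220. ]), array([ 8., 13.]), np.float64(90.0)]
lock [ 0.62313566 -0.06263786  0.075     ] [ 0.62316854 -0.06696456  0.075     ] (array([ 0.62479767, -0.06308259,  0.07089042]), np.float64(0.001690907961153088))
grip t 170 [277.49 204.35] [array([277.8, 204.2]), array([ 6.1, 28.1]), np.float64(85.2)]Traceback (most recent call last):
  File "<stdin>", line 14, in <module>
  File "<stdin>", line 5, in cent
    return _wrapfunc(a, 'argmax', axis=axis, out=out, **kwds)
    return bound(*args, **kwds)
ValueError: attempt to get argmax of an empty sequence
```

```bash
cat > m.py <<'E'
from h import *
def cent(m,box,name):
    x,y,w,h=box;k=np.zeros(m.shape,np.uint8);k[y:y+h,x:x+w]=m[y:y+h,x:x+w]
    n,l,st,c=cv2.connectedComponentsWithStats(k)
    if n<2: print(name,"none");return np.zeros(2),np.zeros((4,2))
    i=1+np.argmax(st[1:,4]);pts=np.argwhere(l==i)[:,::-1].astype(np.float32);r=cv2.minAreaRect(pts)
    print(name,st[i,4],c[i].round(2),[np.round(v,1) for v in r]);return c[i],cv2.boxPoints(r)
E
python3 - <<'E'
from m import *
t=cv2.imread("pics/top0.png");s=cv2.imread("pics/scene0.png")
ht,hs=[cv2.cvtColor(i,cv2.COLOR_BGR2HSV) for i in(t,s)]
dk=cv2.inRange(ht,(0,0,0),(180,255,45));ds=cv2.inRange(hs,(0,0,0),(180,255,85))
a,bx=cent(dk,(258,198,40,14),"grip t");b,_=cent(ds,(275,165,28,30),"grip s")
print("grip",plane("top",a,.145),plane("scene",b,.137),two(a,b))
c=np.array([[30,60],[450,28],[470,247],[45,283]])
P=np.array([plane("top",[255+(u+.5)/5-.5,140+(v+.5)/5-.5],.012) for u,v in c]);print("base",P.round(4),P.mean(0))
e=[P[0]-P[3],P[1]-P[2],];print([np.degrees(np.arctan2(v[1],v[0])) for v in e],[np.degrees(np.arctan2(-v[0],v[1])) for v in (P[0]-P[1],P[3]-P[2])],[np.linalg.norm(v) for v in e+[P[0]-P[1]]])
kt=cv2.inRange(ht,(0,0,120),(180,60,255))
a,bx=cent(kt,(388,208,18,20),"key t")
print("bowtop",plane("top",a,.084),[plane("top",q,.084).round(4) for q in bx])
wd=cv2.inRange(ht,(5,110,60),(18,255,255));w,bw=cent(wd,(380,203,32,30),"stand")
Q=[plane("top",q,.044) for q in bw];print([q.round(4) for q in Q],np.mean(Q,0),np.degrees(np.arctan2(*(Q[1]-Q[0])[1::-1])))
t2=crop("",0,380,203,32,30,12,t);s2=crop("",0,320,285,50,50,8,s);t2=cv2.copyMakeBorder(t2,0,400-t2.shape[0],0,0,0)
cv2.imwrite("pics/key.png",np.hstack([t2,s2]))
E
```

```text
grip t 170 [277.49 204.35] [array([277.8, 204.2]), array([ 6.1, 28.1]), np.float64(85.2)]
grip s 136 [289.3  179.72] [array([289.1, 179.4]), array([26.3,  5.4]), np.float64(48.8)]
grip [0.48921534 0.10739678 0.145     ] [0.4914946  0.10261639 0.137     ] (array([0.49217532, 0.108071  , 0.13264566]), np.float64(0.0029444969998902713))
base [[ 0.6934  0.181   0.012 ]
 [ 0.7155 -0.1152  0.012 ]
 [ 0.559  -0.1273  0.012 ]
 [ 0.5346  0.1681  0.012 ]] [0.62562608 0.02665996 0.012     ]
[np.float64(4.636104724630059), np.float64(4.425664800646037)] [np.float64(4.2566150838253), np.float64(4.721714341558758)] [np.float64(0.15934601672820037), np.float64(0.1569373416976447), np.float64(0.2969651528393984)]
key t 36 [401.53 225.47] [array([400. , 224.5]), array([ 5., 10.]), np.float64(90.0)]
bowtop [ 0.42605149 -0.2939277   0.084     ] [array([ 0.4375, -0.2729,  0.084 ]), array([ 0.4374, -0.3056,  0.084 ]), array([ 0.421 , -0.3051,  0.084 ]), array([ 0.4211, -0.2724,  0.084 ])]
stand 228 [394.66 217.36] [array([395. , 217.2]), array([16.2, 16.8]), np.float64(61.4)]
[array([ 0.4675, -0.2425,  0.044 ]), array([ 0.4948, -0.2931,  0.044 ]), array([ 0.4465, -0.3178,  0.044 ]), array([ 0.4195, -0.2673,  0.044 ])] [ 0.45707984 -0.28016649  0.044     ] -61.694023527409804
```

View pics/key.png

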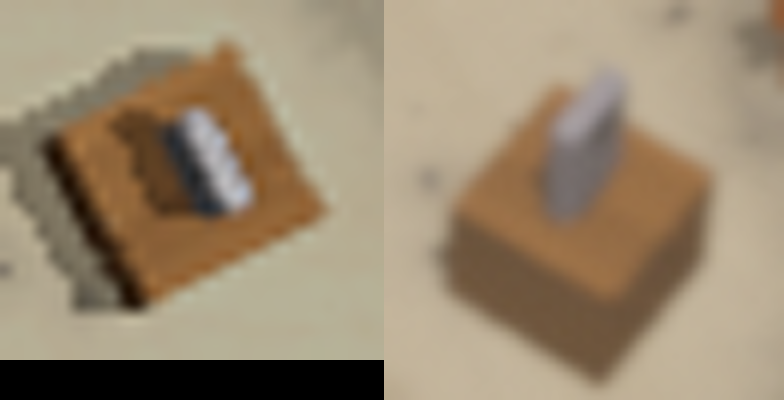

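The bow top is centred at about (221,157) in the left crop and the stand top at about (192,172). The key's long side is turned about 29°.

```bash
cat >> h.py <<'E'
from scipy.spatial.transform import Rotation as Ro
def go(p,yawy):
    "row (rotvec, cm) from the measured pose to TCP p, tool down with tool y at world angle yawy (deg)"
    s=arm.state();R=Ro.from_quat(s["tool_rot"]);a=np.radians(yawy)
    y=np.array([np.cos(a),np.sin(a),0]);z=np.array([0,0,-1.]);T=Ro.from_matrix(np.c_[np.cross(y,z),y,z])
    print("ROW",(R.inv()*T).as_rotvec().round(3),(R.inv().apply(np.array(p)-s["tcp_pos"])*100).round(2),"at",s["tcp_pos"].round(4),"F",s["force"].round(1),"q7",s["qpos"][6].round(2),"open",round(s["opening"],3))
E
python3 - <<'E'
from h import *
tp=lambda u,v:[380+(u+.5)/12-.5,203+(v+.5)/12-.5]
sp=lambda u,v:[320+(u-384+.5)/8-.5,285+(v+.5)/8-.5]
print("bowtop",[plane("top",tp(221,157),z).round(4) for z in(.084,.088)],two(tp(221,157),sp(590,98)))
print("scene bowtop",plane("scene",sp(590,98),.084))
C=[plane("top",tp(*q),.044) for q in((60,130),(230,42),(328,210),(150,305))]
print("stand",np.mean(C,0),[np.degrees(np.arctan2(*(C[i]-C[j])[1::-1])) for i,j in((1,2),(0,3))],[np.linalg.norm(C[i]-C[i-1]) for i in range(4)])
D=[plane("scene",sp(*q),.044) for q in((452,212),(562,88),(713,180),(605,300))];print("stand s",np.mean(D,0))
go([.49,.107,.20],4.5)
E
```

```text
bowtop [array([ 0.4584, -0.2832,  0.084 ]), array([ 0.458 , -0.2825,  0.088 ])] (array([ 0.45838227, -0.28300137,  0.08513475]), np.float64(0.00011903063790136003))
scene bowtop [ 0.4589206  -0.28226467  0.084     ]
stand [ 0.4583535  -0.28205538  0.044     ] [np.float64(28.76313867696139), np.float64(25.942403573860037)] [np.float64(0.0548197772527102), np.float64(0.05445581033720771), np.float64(0.054250450049799136), np.float64(0.0571406260564472)]
stand s [ 0.45738905 -0.28507472  0.044     ]
ROW [-1.000e-03  1.000e-03  1.141e+00] [-42.33 -35.58   3.12] at [0.2147 0.5867 0.2308] F [-0.5 -0.  -0.8] q7 -0.11 open 1.004
```

```bash
python3 -m pendant '[[0,0,1.141,-42.3,-35.6,3.1,1],[0,0,1.141,-42.3,-35.6,3.1,1],[0,0,1.141,-42.3,-35.6,3.1,1],[0,0,1.141,-42.3,-35.6,3.1,1],[0,0,1.141,-42.3,-35.6,3.1,1],[0,0,1.141,-42.3,-35.6,3.1,1],[0,0,1.141,-42.3,-35.6,3.1,1],[0,0,1.141,-42.3,-35.6,3.1,1],[0,0,1.141,-42.3,-35.6,3.1,1],[0,0,1.141,-42.3,-35.6,3.1,1]]'; python3 -c "
from h import *
go([.49,.107,.17],4.5)"
```

```text
t: 0.93
tcp_pos: [0.4221, 0.2241, 0.2079]
tool_rot: [0.682, 0.732, 0.0, 0.0]
force: [0.6, 1.0, 0.5]
opening: -0.002
gripper_force: 0.0
ROW [ 0.    -0.    -0.008] [-12.17   5.95   3.79] at [0.4221 0.2241 0.2079] F [0.6 1.  0.5] q7 -0.39 open -0.002
```

```bash
python3 -m pendant '[[0,0,0,-12.2,5.9,3.8,1],[0,0,0,-12.2,5.9,3.8,1],[0,0,0,-12.2,5.9,3.8,1],[0,0,0,-12.2,5.9,3.8,1],[0,0,0,-12.2,5.9,3.8,1],[0,0,0,-12.2,5.9,3.8,1]]'
python3 - <<'E'
from m import *
go([.49,.107,.17],4.5)
a=crop("top",0,250,140,100,90,4);b=crop("scene",0,245,130,110,90,4)
cv2.imwrite("pics/a.png",np.hstack([a,b])[:,:800])
E
```

```text
t: 1.43
tcp_pos: [0.49, 0.1081, 0.1695]
tool_rot: [0.679, 0.734, -0.001, -0.0]
force: [0.4, 0.0, 0.6]
opening: 0.004
gripper_force: 0.0
ROW [-0.001  0.    -0.002] [-0.11 -0.01 -0.05] at [0.49   0.1081 0.1695] F [0.4 0.  0.6] q7 -0.06 open 0.004
```

View pics/a.png

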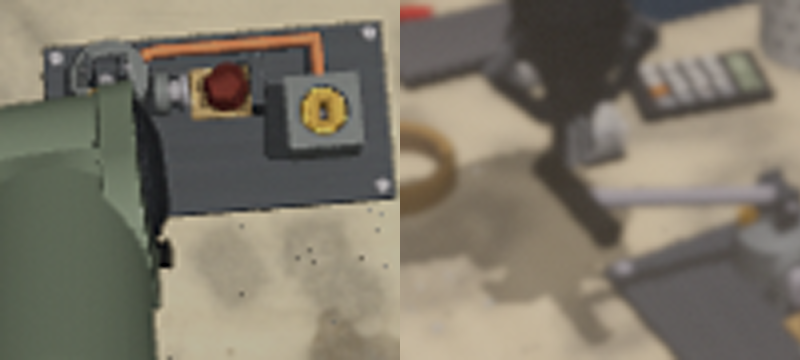

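The fingertip is right above the black bar (right-hand panel, about (565,150) over a bar running (547,160) to (610,240)). I'll press down, following the arc.

```bash
python3 -m pendant '[[0,0,0,-0.1,0,1.0,1],[0,0,0,-0.1,0,2.0,1],[0,0,0,-0.1,-0.1,3.2,1],[0,0,0,-0.1,-0.2,4.5,1],[0,0,0,-0.1,-0.4,6.0,1],[0,0,0,-0.1,-0.5,7.5,1],[0,0,0,-0.1,-0.7,9.0,1],[0,0,0,-0.1,-0.8,10.0,1],[0,0,0,-0.1,-0.8,10.5,1],[0,0,0,-0.1,-0.8,10.5,1]]'
python3 - <<'E'
from m import *
cv2.imwrite("pics/b.png",crop("scene",0,245,130,110,90,5))
E
```

```text
t: 2.37
tcp_pos: [0.4824, 0.108, 0.0637]
tool_rot: [0.678, 0.735, 0.0, 0.0]
force: [2.4, 1.0, 8.1]
opening: -0.002
gripper_force: 4.0
```

View pics/b.png

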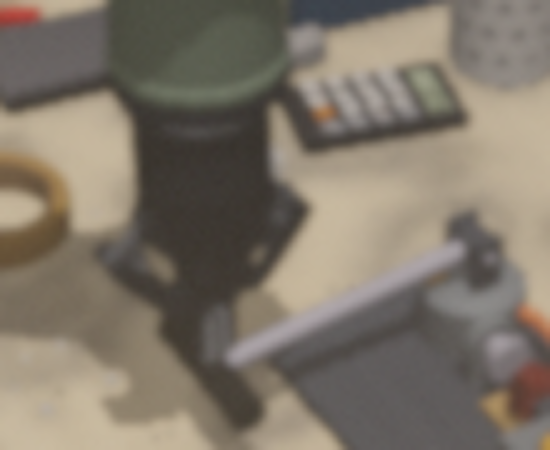

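The lever is down and lying under the fingers. The 8 N reading means it's almost on the stop, so I'll press the last 5 mm and then let it come up.

```bash
python3 -m pendant '[[0,0,0,0,-0.1,0.3,1],[0,0,0,0,-0.1,0.5,1],[0,0,0,0,-0.1,0.5,1]]' && python3 -m pendant '[[0,0,0,0,0.2,-2.0,1],[0,0,0,0,0.4,-4.5,1],[0,0,0,0,0.6,-7.0,1],[0,0,0,0,0.8,-9.2,1],[0,0,0,0,0.9,-10.0,1],[0,0,0,0,0.9,-10.0,1],[0,0,0,0,0.9,-10.0,1],[0,0,0,0,0.9,-10.0,1]]'
python3 - <<'E'
from m import *
cv2.imwrite("pics/c.png",crop("scene",0,245,130,110,90,5))
E
```

```text
t: 2.67
tcp_pos: [0.4822, 0.108, 0.0596]
tool_rot: [0.678, 0.735, 0.001, 0.001]
force: [5.5, 0.8, 8.2]
opening: 0.0
gripper_force: 4.3
t: 3.33
tcp_pos: [0.4894, 0.1081, 0.1586]
tool_rot: [0.678, 0.735, -0.001, -0.0]
force: [-0.2, -0.2, -0.8]
opening: 0.001
gripper_force: 0.0
```

View pics/c.png

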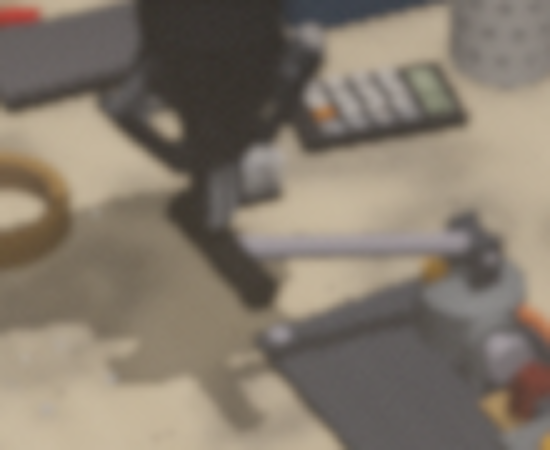

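The lever is fully raised again, with the rod level as it was at the start. Now strokes two and three.

```bash
D='[[0,0,0,0,0,1.5,1],[0,0,0,0,-0.1,3.0,1],[0,0,0,0,-0.3,5.0,1],[0,0,0,0,-0.5,7.0,1],[0,0,0,0,-0.7,8.8,1],[0,0,0,0,-0.8,9.8,1],[0,0,0,0,-0.8,10.1,1],[0,0,0,0,-0.8,10.1,1],[0,0,0,0,-0.8,10.1,1]]' ; python3 -m pendant '[[0,0,0,0,0,1.5,1],[0,0,0,0,-0.1,3.0,1],[0,0,0,0,-0.3,5.0,1],[0,0,0,0,-0.5,7.0,1],[0,0,0,0,-0.7,8.8,1],[0,0,0,0,-0.8,9.8,1],[0,0,0,0,-0.8,10.1,1],[0,0,0,0,-0.8,10.1,1],[0,0,0,0,-0.8,10.1,1]]' && python3 -m pendant '[[0,0,0,0,0.2,-2.0,1],[0,0,0,0,0.4,-4.5,1],[0,0,0,0,0.6,-7.0,1],[0,0,0,0,0.8,-9.2,1],[0,0,0,0,0.8,-10.1,1],[0,0,0,0,0.8,-10.1,1],[0,0,0,0,0.8,-10.1,1],[0,0,0,0,0.8,-10.1,1]]' && python3 -m pendant '[[0,0,0,0,0,1.5,1],[0,0,0,0,-0.1,3.0,1],[0,0,0,0,-0.3,5.0,1],[0,0,0,0,-0.5,7.0,1],[0,0,0,0,-0.7,8.8,1],[0,0,0,0,-0.8,9.8,1],[0,0,0,0,-0.8,10.1,1],[0,0,0,0,-0.8,10.1,1],[0,0,0,0,-0.8,10.1,1]]' && python3 -m pendant '[[0,0,0,0,0.2,-2.0,1],[0,0,0,0,0.4,-4.5,1],[0,0,0,0,0.6,-7.0,1],[0,0,0,0,0.8,-9.2,1],[0,0,0,0,0.8,-12,1],[0,0,0,0,0.8,-14,1],[0,0,0,0,0.8,-14,1],[0,0,0,0,0.8,-14,1]]'
python3 - <<'E'
from m import *
t=cv2.cvtColor(capture("scene"),cv2.COLOR_RGB2HSV)
cent(cv2.inRange(t,(0,0,0),(180,255,85)),(275,165,28,30),"grip s")
go([.458,-.2827,.20],-62)
E
```

```text
t: 4.13
tcp_pos: [0.4824, 0.1072, 0.0585]
tool_rot: [0.679, 0.734, -0.0, 0.0]
force: [0.2, 0.2, 14.1]
opening: 0.0
gripper_force: 6.9
t: 4.8
tcp_pos: [0.4894, 0.1079, 0.1586]
tool_rot: [0.679, 0.735, -0.001, -0.0]
force: [0.8, -0.5, 1.2]
opening: 0.001
gripper_force: 0.0
t: 5.55
tcp_pos: [0.4822, 0.1072, 0.0583]
tool_rot: [0.679, 0.734, -0.0, -0.0]
force: [0.3, 0.3, 16.4]
opening: 0.002
gripper_force: 8.0
t: 6.22
tcp_pos: [0.4901, 0.1082, 0.1986]
tool_rot: [0.679, 0.735, 0.0, -0.0]
force: [-0.5, -0.5, -0.2]
opening: -0.0
gripper_force: 0.0
grip s 175 [288.83 179.27] [array([289. , 179.4]), array([27.7,  6.5]), np.float64(48.6)]
ROW [-1.000e-03  1.000e-03  1.161e+00] [-38.7   -6.24  -0.19] at [0.4896 0.108  0.1979] F [-0.4  0.9 -0.4] q7 -0.07 open 0.004
```

All three strokes are done: 14–16 N at the stop, and the grip is back at its raised pixel position. Now I'll move over to the key.

```bash
python3 -m pendant '[[0,0,1.161,-38.7,-6.2,-0.2,-1],[0,0,1.161,-38.7,-6.2,-0.2,-1],[0,0,1.161,-38.7,-6.2,-0.2,-1],[0,0,1.161,-38.7,-6.2,-0.2,-1],[0,0,1.161,-38.7,-6.2,-0.2,-1],[0,0,1.161,-38.7,-6.2,-0.2,-1],[0,0,1.161,-38.7,-6.2,-0.2,-1],[0,0,1.161,-38.7,-6.2,-0.2,-1],[0,0,1.161,-38.7,-6.2,-0.2,-1],[0,0,1.161,-38.7,-6.2,-0.2,-1]]' && python3 -m pendant '[[0,0,0,0,0,0,-1],[0,0,0,0,0,0,-1]]';python3 -c "
from h import *
go([.458,-.2827,.12],-62)"
```

```text
t: 7.1
tcp_pos: [0.4567, -0.2877, 0.1996]
tool_rot: [0.972, 0.236, -0.001, 0.001]
force: [-0.3, 0.6, -0.3]
opening: 1.0
gripper_force: 0.0
t: 7.27
tcp_pos: [0.4578, -0.2834, 0.1992]
tool_rot: [0.971, 0.241, -0.001, -0.0]
force: [0.1, 1.0, 0.4]
opening: 0.999
gripper_force: 0.0
ROW [-0.002  0.003 -0.002] [ 0.07 -0.04  7.92] at [ 0.4578 -0.2834  0.1992] F [0.1 1.  0.4] q7 -0.24 open 0.999
```

```bash
python3 -m pendant '[[0,0,0,0.1,0,3.5,-1],[0,0,0,0.1,0,7,-1],[0,0,0,0.1,0,10,-1],[0,0,0,0.1,0,12,-1],[0,0,0,0.1,0,13.5,-1],[0,0,0,0.1,0,14.5,-1],[0,0,0,0.1,0,14.5,-1],[0,0,0,0.1,0,14.5,-1]]' && python3 -m pendant '[[0,0,0,0,0,0,1],[0,0,0,0,0,0,1],[0,0,0,0,0,0,1],[0,0,0,0,0,0,1],[0,0,0,0,0,0,1],[0,0,0,0,0,0,1],[0,0,0,0,0,0,1],[0,0,0,0,0,0,1],[0,0,0,0,0,0,1],[0,0,0,0,0,0,1]]' 40;python3 -c "
from h import *
go([.458,-.2827,.054],-62);print(arm.state()['wrist_torque'])"
```

```text
t: 7.93
tcp_pos: [0.4596, -0.2817, 0.0558]
tool_rot: [0.97, 0.242, -0.0, -0.0]
force: [0.5, -0.3, -0.5]
opening: 1.003
gripper_force: 0.0
t: 8.77
tcp_pos: [0.4598, -0.2822, 0.0561]
tool_rot: [0.97, 0.242, 0.0, 0.0]
force: [-0.5, 0.8, 3.9]
opening: 0.097
gripper_force: 45.6
ROW [ 0. -0.  0.] [-0.18 -0.04  0.21] at [ 0.4598 -0.2822  0.0561] F [-0.5  0.8  3.9] q7 -0.1 open 0.097
[0.21155517 0.08908421 0.00644136]
```

The grip is holding the key at about 8 mm opening. I'll lift it straight up.

```bash
python3 -m pendant '[[0,0,0,0,0,-1,1],[0,0,0,0,0,-2.5,1],[0,0,0,0,0,-4,1],[0,0,0,0,0,-6,1],[0,0,0,0,0,-8,1],[0,0,0,0,0,-10,1],[0,0,0,0,0,-11.5,1],[0,0,0,0,0,-12,1],[0,0,0,0,0,-12,1]]';python3 -c "
from h import *
go([.6232,-.064,.18],94.5)"
```

```text
t: 9.52
tcp_pos: [0.4602, -0.2824, 0.1772]
tool_rot: [0.97, 0.242, 0.001, 0.0]
force: [-0.4, -0.7, -1.3]
opening: 0.095
gripper_force: 45.0
ROW [ 2.000e-03  1.000e-03 -2.731e+00] [ 24.65 -11.62  -0.27] at [ 0.4602 -0.2824  0.1772] F [-0.4 -0.7 -1.3] q7 -0.22 open 0.095
```

```bash
python3 -m pendant '[[0,0,-2.731,24.6,-11.6,-0.3,1],[0,0,-2.731,24.6,-11.6,-0.3,1],[0,0,-2.731,24.6,-11.6,-0.3,1],[0,0,-2.731,24.6,-11.6,-0.3,1],[0,0,-2.731,24.6,-11.6,-0.3,1],[0,0,-2.731,24.6,-11.6,-0.3,1],[0,0,-2.731,24.6,-11.6,-0.3,1],[0,0,-2.731,24.6,-11.6,-0.3,1],[0,0,-2.731,24.6,-11.6,-0.3,1],[0,0,-2.731,24.6,-11.6,-0.3,1]]';python3 -c "
from h import *
go([.6232,-.064,.18],94.5)"
```

```text
t: 10.35
tcp_pos: [0.622, -0.0637, 0.1775]
tool_rot: [0.643, 0.766, -0.001, -0.001]
force: [-0.0, -0.5, -0.8]
opening: 0.094
gripper_force: 44.9
ROW [-1.000e-03 -2.000e-03 -1.474e+00] [-0.05  0.11 -0.25] at [ 0.622  -0.0637  0.1775] F [-0.  -0.5 -0.8] q7 0.37 open 0.094
```

```bash
python3 -m pendant '[[0,0,-1.474,0,0.1,0,1],[0,0,-1.474,0,0.1,0,1],[0,0,-1.474,0,0.1,0,1],[0,0,-1.474,0,0.1,0,1],[0,0,-1.474,0,0.1,0,1],[0,0,-1.474,0,0.1,0,1],[0,0,-1.474,0,0.1,0,1],[0,0,-1.474,0,0.1,0,1],[0,0,-1.474,0,0.1,0,1],[0,0,-1.474,0,0.1,0,1]]' && python3 -m pendant '[[0,0,-0.21,0,0,0,1],[0,0,-0.21,0,0,0,1],[0,0,-0.21,0,0,0,1],[0,0,-0.21,0,0,0,1]]';python3 -c "
from h import *
go([.6232,-.064,.17],94.5)"
```

```text
t: 11.18
tcp_pos: [0.6229, -0.064, 0.1777]
tool_rot: [0.073, 0.997, 0.0, -0.001]
force: [-0.3, -0.8, -0.6]
opening: 0.095
gripper_force: 44.9
t: 11.52
tcp_pos: [0.623, -0.0642, 0.178]
tool_rot: [-0.027, 1.0, 0.0, -0.001]
force: [-0.1, -0.0, -1.2]
opening: 0.098
gripper_force: 44.9
ROW [ 0.001 -0.001 -0.025] [-0.02  0.02  0.8 ] at [ 0.623  -0.0642  0.178 ] F [-0.1 -0.  -1.2] q7 1.6 open 0.098
```

```bash
python3 -m pendant '[[0,0,-0.025,0,0,1.5,1],[0,0,-0.025,0,0,3,1],[0,0,-0.025,0,0,4,1],[0,0,-0.025,0,0,4.2,1],[0,0,-0.025,0,0,4.2,1]]';python3 - <<'E'
from h import *
go([.6232,-.064,.17],94.5)
p=arm.state()["tcp_pos"];print(proj("scene",[p,p-[0,0,.012],p-[0,0,.046],[.6232,-.064,.075]]).round(2))
cv2.imwrite("pics/d.png",crop("scene",0,320,165,75,80,7))
E
```

```text
t: 11.93
tcp_pos: [0.6231, -0.064, 0.1362]
tool_rot: [-0.04, 0.999, 0.0, -0.001]
force: [-0.2, -0.2, -1.1]
opening: 0.092
gripper_force: 44.9
ROW [ 0.    -0.001  0.002] [-0.01 -0.   -3.38] at [ 0.6231 -0.064   0.1362] F [-0.2 -0.2 -1.1] q7 1.61 open 0.092
[[361.02 202.15]
 [360.69 205.6 ]
 [359.78 215.13]
 [359.42 219.28]]
```

View pics/d.png

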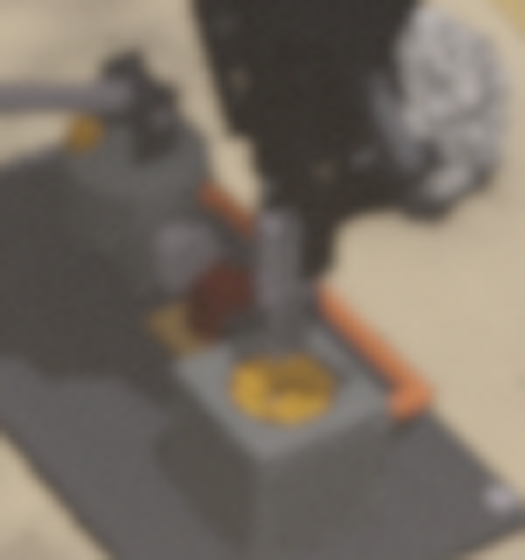

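The blade hangs just above the keyway: tip at about (287,340), plug centre at about (283,388). It's roughly 1 mm too far in x, so I'll correct that and start the insertion.

```bash
python3 -m pendant '[[0,0,0,0.1,0,0.6,1],[0,0,0,0.1,0,1.2,1],[0,0,0,0.1,0,1.5,1],[0,0,0,0.1,0,1.8,1],[0,0,0,0.1,0,2.1,1],[0,0,0,0.1,0,2.4,1],[0,0,0,0.1,0,2.4,1]]' 70;python3 -c "
from h import *
go([.6222,-.064,.087],94.5);print(arm.state()['wrist_torque'])"
```

```text
t: 12.57
tcp_pos: [0.6227, -0.0638, 0.1126]
tool_rot: [-0.041, 0.999, 0.0, 0.0]
force: [3.2, 3.5, -3.3]
opening: 0.086
gripper_force: 72.5
ROW [0.    0.    0.004] [ 0.05 -0.01  2.56] at [ 0.6227 -0.0638  0.1126] F [ 3.2  3.5 -3.3] q7 1.61 open 0.086
[ 7.16927330e-01 -8.72830463e-01 -3.75946641e-04]
```

It's entering the keyway with mild side forces (+x, +y). I'll give way a little and push on.

```bash
python3 -m pendant '[[0,0,0,-0.05,0.05,0.3,1],[0,0,0,-0.05,0.05,0.6,1],[0,0,0,-0.05,0.05,0.9,1],[0,0,0,-0.05,0.05,1.2,1],[0,0,0,-0.05,0.05,1.5,1],[0,0,0,-0.05,0.05,1.5,1]]';python3 -c "
from h import *
go([.6222,-.064,.087],94.5);print(arm.state()['wrist_torque'])"
```

```text
t: 13.07
tcp_pos: [0.6229, -0.0637, 0.0973]
tool_rot: [-0.041, 0.999, -0.0, -0.0]
force: [3.4, 2.4, -3.8]
opening: 0.091
gripper_force: 72.5
ROW [-0.    -0.     0.004] [ 0.07 -0.03  1.03] at [ 0.6229 -0.0637  0.0973] F [ 3.4  2.4 -3.8] q7 1.61 open 0.091
[ 0.35911293 -0.69715886  0.03084475]
```

```bash
python3 -m pendant '[[0,0,0,-0.05,0.05,0.3,1],[0,0,0,-0.05,0.05,0.6,1],[0,0,0,-0.05,0.05,0.8,1],[0,0,0,-0.05,0.05,1.0,1],[0,0,0,-0.05,0.05,1.0,1]]';python3 -c "
from h import *
go([.6222,-.064,.087],94.5);print(arm.state()['wrist_torque'])
cv2.imwrite('pics/e.png',np.hstack([crop('scene',0,320,165,75,80,7),crop('top',0,310,150,40,80,7)]))"
```

```text
t: 13.48
tcp_pos: [0.623, -0.0634, 0.0873]
tool_rot: [-0.041, 0.999, -0.0, -0.0]
force: [0.5, -1.2, -2.6]
opening: 0.093
gripper_force: 72.5
ROW [-0.    -0.001  0.003] [ 0.09 -0.06  0.03] at [ 0.623  -0.0634  0.0873] F [ 0.5 -1.2 -2.6] q7 1.6 open 0.093
[-0.32038585 -0.20824191  0.05449687]
```

```bash
python3 -m pendant '[[0,0,0,0,0,0.1,1],[0,0,0,0,0,0.2,1],[0,0,0,0,0,0.3,1],[0,0,0,0,0,0.3,1]]';python3 -c "
from h import *
go([.6222,-.064,.087],94.5);print(arm.state()['wrist_torque'])
cv2.imwrite('pics/e.png',np.hstack([crop('scene',0,320,165,75,80,7),crop('top',0,310,150,40,80,7)]))"
```

```text
t: 13.92
tcp_pos: [0.6234, -0.0634, 0.0868]
tool_rot: [-0.041, 0.999, -0.0, 0.0]
force: [-11.9, -0.1, 31.4]
opening: 0.091
gripper_force: 78.1
ROW [-0.     0.     0.003] [ 0.12 -0.05 -0.02] at [ 0.6234 -0.0634  0.0868] F [-11.9  -0.1  31.4] q7 1.6 open 0.091
[-0.25123306  2.7176037  -0.01209236]
```

View pics/e.png

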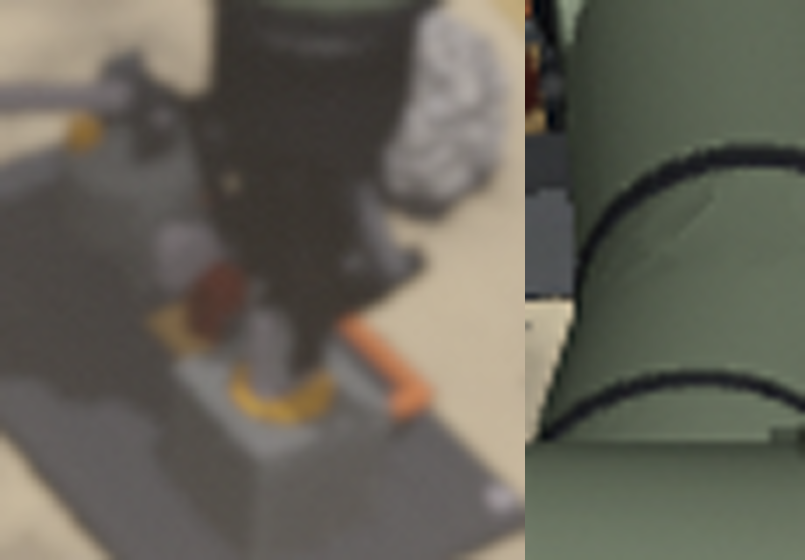

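It stopped hard at 31 N, right at the predicted height, and the picture shows the bow sitting on the plug at (270,375): the key is home. I'll ease off slightly and begin the clockwise turn.

```bash
python3 -m pendant '[[0,0,0,0.05,0,-0.15,1],[0,0,0,0.05,0,-0.15,1]]' 110 && python3 -m pendant '[[0,0,0.1,0,0,0,1],[0,0,0.2,0,0,0,1],[0,0,0.3,0,0,0,1],[0,0,0.4,0,0,0,1],[0,0,0.5,0,0,0,1],[0,0,0.5,0,0,0,1]]';python3 -c "
from h import *
go([.6222,-.064,.087],94.5);print(arm.state()['wrist_torque'])"
```

```text
t: 14.18
tcp_pos: [0.6231, -0.0633, 0.0872]
tool_rot: [-0.041, 0.999, -0.0, 0.0]
force: [-2.6, -1.0, 11.8]
opening: 0.085
gripper_force: 108.9
t: 14.68
tcp_pos: [0.6231, -0.0626, 0.0871]
tool_rot: [0.211, 0.978, 0.0, 0.0]
force: [-4.2, 1.5, 15.5]
opening: 0.084
gripper_force: 109.8
ROW [ 0.     0.    -0.503] [ 0.02 -0.16  0.01] at [ 0.6231 -0.0626  0.0871] F [-4.2  1.5 15.5] q7 1.21 open 0.084
[0.22735941 1.02732526 0.06112454]
```

```bash
python3 -m pendant '[[0,0,0.1,0,0,0,1],[0,0,0.2,0,0,0,1],[0,0,0.3,0,0,0,1],[0,0,0.4,0,0,0,1],[0,0,0.5,0,0,0,1],[0,0,0.5,0,0,0,1]]';python3 -c "
from h import *
go([.6222,-.064,.087],94.5);print(arm.state()['wrist_torque'])"
```

```text
t: 15.18
tcp_pos: [0.6237, -0.062, 0.0872]
tool_rot: [0.446, 0.895, 0.001, 0.001]
force: [-1.1, 4.4, 13.5]
opening: 0.085
gripper_force: 109.5
ROW [ 2.000e-03  1.000e-03 -1.002e+00] [-0.07 -0.24  0.02] at [ 0.6237 -0.062   0.0872] F [-1.1  4.4 13.5] q7 0.82 open 0.085
[1.02967459 0.19498416 0.0437664 ]
```

```bash
python3 -m pendant '[[0,0,0.1,0,0,0,1],[0,0,0.2,0,0,0,1],[0,0,0.3,0,0,0,1],[0,0,0.4,0,0,0,1],[0,0,0.48,0,0,0,1],[0,0,0.48,0,0,0,1]]';python3 -c "
from h import *
go([.6222,-.064,.087],94.5);print(arm.state()['wrist_torque'])"
```

```text
t: 15.68
tcp_pos: [0.6242, -0.0617, 0.0872]
tool_rot: [0.645, 0.764, 0.001, 0.001]
force: [2.7, 5.5, 11.1]
opening: 0.083
gripper_force: 109.4
ROW [ 2.000e-03  1.000e-03 -1.481e+00] [-0.19 -0.23  0.02] at [ 0.6242 -0.0617  0.0872] F [ 2.7  5.5 11.1] q7 0.45 open 0.083
[ 1.25965691 -0.38749964  0.08679908]
```

```bash
python3 -m pendant '[[0,0,0.05,0,0,0,1],[0,0,0.1,0,0,0,1],[0,0,0.1,0,0,0,1],[0,0,0.1,0,0,0,1],[0,0,0.1,0,0,0,1]]';python3 -c "
from h import *
go([.6222,-.064,.087],94.5);print(arm.state()['wrist_torque'])"
```

```text
t: 16.1
tcp_pos: [0.6242, -0.0618, 0.0872]
tool_rot: [0.68, 0.733, 0.001, 0.0]
force: [2.4, 4.9, 10.5]
opening: 0.084
gripper_force: 109.3
ROW [ 3.000e-03  1.000e-03 -1.575e+00] [-0.21 -0.22  0.02] at [ 0.6242 -0.0618  0.0872] F [ 2.4  4.9 10.5] q7 0.37 open 0.084
[ 1.24438102 -0.59035705  0.11537   ]
```

```bash
python3 -m pendant '[[0,0,0.04,0,0,0,1],[0,0,0.07,0,0,0,1],[0,0,0.07,0,0,0,1],[0,0,0.07,0,0,0,1]]';python3 -c "
from h import *
go([.6222,-.064,.087],94.5);print(arm.state()['wrist_torque'])
t=cv2.cvtColor(capture('scene'),cv2.COLOR_RGB2BGR);print(0);cv2.imwrite('pics/f.png',t)"
```

```text
t: 16.43
tcp_pos: [0.6243, -0.0618, 0.0872]
tool_rot: [0.706, 0.709, 0.001, 0.001]
force: [3.6, 5.6, 9.4]
opening: 0.085
gripper_force: 109.1
ROW [ 3.000e-03  1.000e-03 -1.645e+00] [-0.22 -0.21  0.02] at [ 0.6243 -0.0618  0.0872] F [3.6 5.6 9.4] q7 0.32 open 0.085
[ 1.21970506 -0.73601515  0.30067873]
0
```

The torque jumped to 0.30 N m, so the plug is on its stop. The key is home and gripped at 109 N, and the lever is up.

```bash
python3 -c "
from h import *
print(arm.hand_in())"
```

```text
the job is handed in; nothing more can be done
None
```

I pumped the lever three full strokes, pushed the key home and turned it clockwise to its stop, then handed the job in still gripping it; the hand-in call returned no verdict.

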